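# Set the multimeter for a continuity check

### The arm

A 6-joint arm with a two-finger parallel gripper is mounted at the origin on the work surface. World frame = base frame: x ahead of the robot, y to its left, z up, the work surface at z = 0. Lengths are in mm, angles in rad, forces in N, time in s.
With the tool pointing down it reaches from about 275 to 1000 mm from the base axis. Payload 8.4 kg.
Tool frame: the origin (TCP) lies midway between the tips of the shut fingers; the grasp point (between the pads) lies 19 mm behind it (r.grip_point_offset is the distance from the TCP to the grasp point, in mm); z points along the fingers, x is the direction in which the jaws open and shut, and the axes are right-handed (so a half turn about z gives the same grasp; the last joint's range is limited). The gripper opens to 85 mm and grips with 20 to 120 N. Pads are 22 mm wide; open, the fingers measure 114 mm over their backs; the gripper's body (76 mm by 85 mm) begins 54 mm behind the grasp point. The pads swing forward as they close: fully open they stand 13 mm farther back than shut.
Start: joints at [1.282, 0.353, 1.633, -0, 1.155, -0.002], TCP at [176.801, 599.474, 231.281] pointing down, gripper open.
Joint ranges: [-2.63, 2.63], [-0.92, 2.1], [0.06, 2.66], [-1.3, 4.44], [0, 2.69], [-3.02, 3.02]. Speed limits (rad/s): [2.22, 2.22, 2.79, 3.14, 3.14, 3.14].

### API

Orientations are given as [roll, pitch, yaw] about the fixed x, y, z axes, in that order (R = Rz(yaw) Ry(pitch) Rx(roll)).
In Python, from rig import monitor, vision, sign_off, r gives the robot as it stands.
- The arm moves only by the shell command python3 -m inch 'ROWS' [FORCE]. ROWS is JSON, a list of rows, each an object with "dp": the shift along the tool's x, y, z in mm, a list of three; "angular": the turn, a rotation vector about the tool's x, y, z in rad, a list of three; "fingers": the closure in counts, from 0 (fully open) to 255 (shut). A call has 1 to 12 rows; each row is the pose to reach, as a shift and turn from the pose commanded when the call began, along the tool's axes at that moment; what a row does not reach only later rows make up. A row lasts 1/12 s, in which the tool goes at most 41.7 mm and 7.16 degrees, less where a joint would pass 70% of its speed; a pose out of reach is approached as far as the arm can. A call with a gripper value outside its range is refused whole. The fingers move at their own pace and stop on an object; FORCE is the grip in N (left out, the last holds). Time passes only in rows, so rows that repeat a pose let the fingers close. It gives the time, the measured TCP pose, the force and the opening at its end, in the units of the state.
- monitor.sense(): the state, without advancing time (a new reading comes with each control period).
- vision.grab_frame(name): name is "scene" or "top" or "wrist"; returns (picture, depth): 480x640x3 uint8, blue, green, red; 480x640 float32, mm along the optical axis (not along the pixel's ray), 0 where there is no reading.
- vision.camera_params(name): a dict with "fx", "fy", "cx", "cy" (pixels), "R" (3x3) and "t" (3): a world point X has camera coordinates R X + t. Camera axes: x right, y down, z forward; pixel columns grow to the right and rows downward; lengths in mm; the calibration is good to about 2 mm. The wrist camera is an equidistant fisheye: a pixel r from the principal point sees the ray r / f radians off the axis. A picture is of the moment at which its call begins: read the wrist's pose just before it. camera_params takes no time and is no camera call; for the wrist camera it gives the pose at the moment of the call.
- sign_off(): hands the job in, once; it reports no verdict.
The state is a dict: "clock": time; "qpos": joint angles; "qvel": joint speeds; "joint_efforts": joint torques, N m; "eef_pos": TCP position; "tcp_rot": TCP orientation; "contact_force": force on the tool from outside, world axes, zero at the start; "wrist_torque": the same for the moment, N m; "opening": opening from 0.0 (shut) to 1.0 (fully open).
Only numpy, scipy, OpenCV 4.12 (cv2) and the standard library are available. Lean on these libraries where they do the work, as an engineer would, in place of code of your own. Each camera call takes 0.05 s, during which the arm holds its last target.

### The job

Set the multimeter for a continuity check: with a fingertip, push its selector bar round clockwise, click by click, to the sixth click from OFF (OFF is the round dot, so count on from the mark it now points at), then press the right-hand key below the display and let it spring back. Only push and press, gently: do not grip or lift the meter or its selector, keep the meter where it lies, do not press the left-hand key, and leave the other things on the bench alone.

Things in the scene. Friction and masses are not known exactly. Their poses are not given: they have to be found in the camera images.
- meter: Handheld multimeter lying loose on the bench on rubber feet, face up: 222 mm long (its x), 102 mm wide (its y), dark holster, grey face at 50 mm height; about 0.9 kg. Origin: centre of its underside; +x runs along its length from the input jacks to the display, +y to its left seen with the display at the top (farther from the viewer), z up.
- selector (a joint): Rotary selector's angle in rad: 0 = OFF, growing clockwise seen from above; nine click positions pi/6 (30 degrees) apart, stops just beyond the first and last (4.19). Sixth click from OFF = 3.14. About 0.04 N m (1.5 N at the bar's end) takes it out of a click; past half way it jumps on into the next by itself. At OFF the bar points 120 degrees anticlockwise from the meter's +x.
- selector_tip (a point): Pointing end of the selector bar: on its centre line at the top, 28 mm from the axis; turns with it. The selector is a black disc, 60 mm across, 5 mm high on the face, with a raised straight dark grey finger bar across its middle: 56 mm long, 12 mm wide, upright sides, top 20 mm above the face (15 mm above the disc). A white line on top marks the pointing half.
- selector_axis (a point): Selector's axis of rotation, at the height of the bar's top (70 mm above the bench), 30 mm from the meter's origin towards the jacks; fixed on the meter. White marks are printed on the face round the disc, 37 mm from the axis: a round dot for OFF, then clockwise eight short dashes, one a click.
- key_right (a joint): Travel in m of the right-hand key below the display: 0 = up, 0.003 = fully down; sprung, 1.5 N to start it and 4 N fully down; it counts as pressed beyond 0.002.
- key_right_top (a point): Centre of the top of the right-hand key (meter frame: x +21 mm, y -28 mm), 4.5 mm above the face (54.5 mm above the bench). The key is 12 mm along the meter's x, 18 mm along its y.
- key_left (a joint): Travel in m of the left-hand key, same as the right-hand one. Not to be pressed.
- key_left_top (a point): Centre of the top of the left-hand key (meter frame: x +21 mm, y +28 mm). Same size.
- board: Bystander: loose circuit board, 100 x 70 mm, parts up to 17 mm high. Origin: centre of its underside, x along its length.
- screwdriver: Bystander: loose screwdriver, 170 mm long, lying along its x.
- power_meter: Bystander: loose handheld optical power meter, 150 x 80 x 32 mm, x along its length. Origin: centre of its underside.
- alcohol: Bystander: small closed amber jar, 52 mm in diameter, 85 mm high. Origin: centre of its underside.
Mind the look-alikes: they are no part of the job. There is more than one size of the meter; the one meant has the size given above.

How it is judged (in metres and radians):
On the way, in this order (a step that is already met when the one before it is completed fails the run):
1. the selector rests at the sixth click from OFF (value of joint selector between 3.02 and 3.26 rad), for 0.3 s.
2. the right-hand key is pressed with the selector there (all of step 1 and value of joint key_right above 0.002 m), for 0.05 s.
At the end, for the whole second after the job is handed in: The selector rests within 0.12 rad of the sixth click from OFF (3.14 rad), both keys are up, and the meter lies flat and still within 25 mm of where it was (all of step 1 and value of joint each of key_right, key_left below 0.0008 m and distance of meter from where it was at the start of the episode below 0.025 m and height (world z) of meter below 0.005 m and angle between meter's own z axis and vertical below 0.05 rad and linear speed of meter below 0.01 m/s); the robot touches nothing.
It fails at once if the meter is lifted or tipped (more than 6 mm or 0.1 rad) (height (world z) of meter above 0.006 m or angle between meter's own z axis and vertical above 0.1 rad).
It fails at once if the meter is shoved more than 25 mm (distance of meter from where it was at the start of the episode above 0.025 m).
It fails at once if the meter, its selector or a key is gripped or forced (more than 30 N from the fingers) (contact force between the fingers and meter above 30 N).
It fails at once if the left-hand key is pressed (value of joint key_left above 0.0015 m).
It fails at once if a bystander is moved more than 15 mm (distance of any of board, screwdriver, power_meter, alcohol from where it was at the start of the episode above 0.015 m).
It also fails if it takes over 64 s, if anything falls off the work surface, if the arm or the gripper's body presses on something with over 40 N, if the wrist force passes 120 N, or if a joint passes its speed limit or range.

## Working session

There is one attempt and no reset: what is moved stays moved. The work goes in short steps, Python scripts to look and compute and a shell command to move; the robot and the scene stay as the last step left them, time stands still between calls to the robot, and variables do not carry over. Pictures are saved under pics/ and viewed, and the job is handed in when it is done.

```bash
ls; mkdir -p pics
python3 - <<'E'
from rig import monitor, vision, r
import cv2
print(monitor.sense())
for n in ("scene","top","wrist"):
    p,d=vision.grab_frame(n); cv2.imwrite(f"pics/{n}0.png",p)
    import numpy as np; np.save(f"pics/{n}0.npy",d)
    print(n,vision.camera_params(n))
E
```

```text
pics
{'clock': 0.0, 'qpos': array([ 1.28159614e+00,  3.53654619e-01,  1.63413183e+00, -8.14048923e-06,
        1.15524684e+00, -2.38727834e-03]), 'qvel': array([-0.00112212,  0.00169703, -0.0006183 , -0.00070592, -0.00026873,
       -0.00127562]), 'joint_efforts': array([-1.34889856e-04, -6.05239034e+01, -3.42072237e+01,  4.60582476e-05,
        9.08572722e-03,  6.73068530e-05]), 'eef_pos': array([176.6651949 , 598.99962355, 230.55865057]), 'tcp_rot': array([3.14158865e+00, 1.44064594e-03, 1.28398670e+00]), 'contact_force': array([-0.28825094,  0.10856544,  0.17140312]), 'wrist_torque': array([ 0.01042804,  0.01454786, -0.04020503]), 'opening': 1.002970749357876}
scene {'fx': 550.8929547450883, 'fy': 550.8929547450883, 'cx': 314.44458800829636, 'cy': 236.12562582670648, 'R': array([[ 0.61232248,  0.79040469, -0.01793348],
       [ 0.56449127, -0.45296509, -0.69005234],
       [-0.55354384,  0.41241126, -0.72353726]]), 't': array([-367.91772259, -271.22697174, 1576.13306224])}
top {'fx': 569.4135329557212, 'fy': 569.4135329557212, 'cx': 326.89433873673016, 'cy': 238.15733759562474, 'R': array([[ 0.02846423, -0.99958105,  0.00524607],
       [-0.99039776, -0.02891224, -0.1351901 ],
       [ 0.13528513, -0.00134761, -0.99080579]]), 't': array([   7.86038186,  564.00353493, 1262.39770555])}
wrist {'fx': 371.64829954431775, 'fy': 371.64829954431775, 'cx': 317.85948429230103, 'cy': 233.71710428592525, 'R': array([[ 0.28317552,  0.95906613, -0.00194672],
       [ 0.92311676, -0.27200938,  0.27178363],
       [ 0.26012895, -0.07875952, -0.96235641]]), 't': array([-624.87959056,  -35.2168905 ,  380.6750985 ])}
```

View pics/scene0.png

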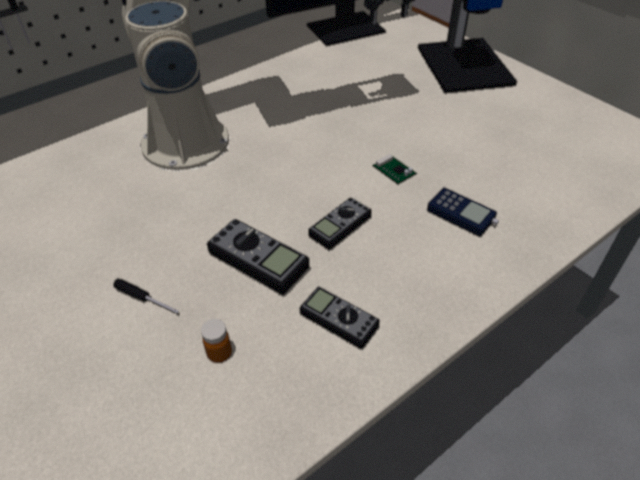

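View pics/top0.png

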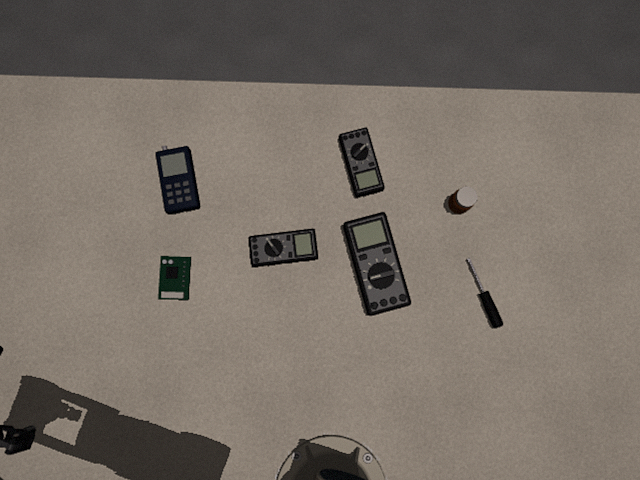

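View pics/wrist0.png

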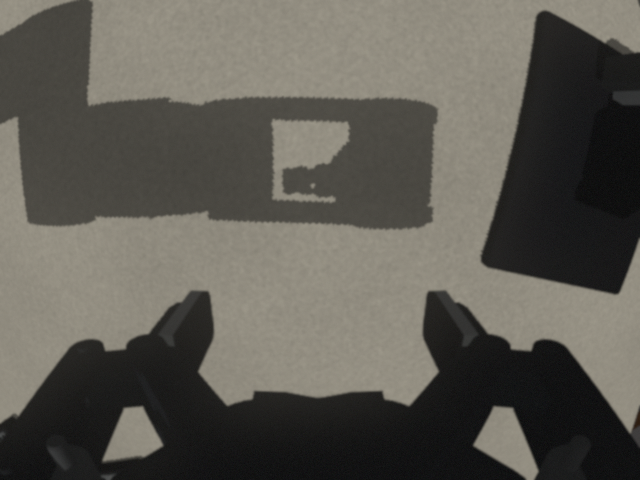

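The large meter is at about (378,265) in the top view and (258,253) in the scene view. The two small ones at (283,247) and (361,162) in the top view are look-alikes. I'll enlarge it.

Run:
```python
import cv2,numpy as np
a=cv2.imread("pics/top0.png")[205:320,335:420]; a=cv2.resize(a,None,fx=5,fy=5,interpolation=cv2.INTER_CUBIC)
b=cv2.imread("pics/scene0.png")[210:295,200:315]; b=cv2.resize(b,None,fx=6,fy=6,interpolation=cv2.INTER_CUBIC)
cv2.imwrite("pics/topc.png",np.clip(a*1.6,0,255).astype(np.uint8)); cv2.imwrite("pics/scenec.png",np.clip(b*1.6,0,255).astype(np.uint8))
```

```text
(no output)
```

View pics/topc.png

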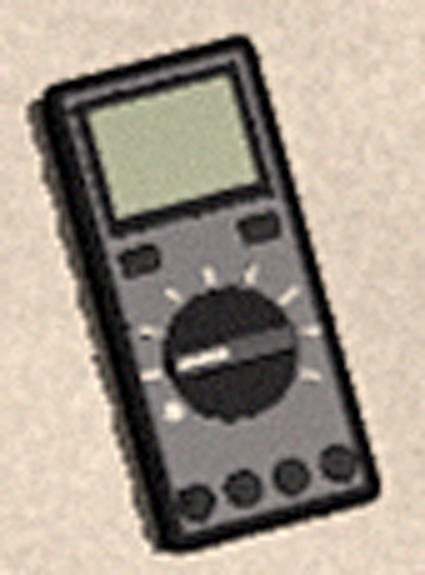

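View pics/scenec.png

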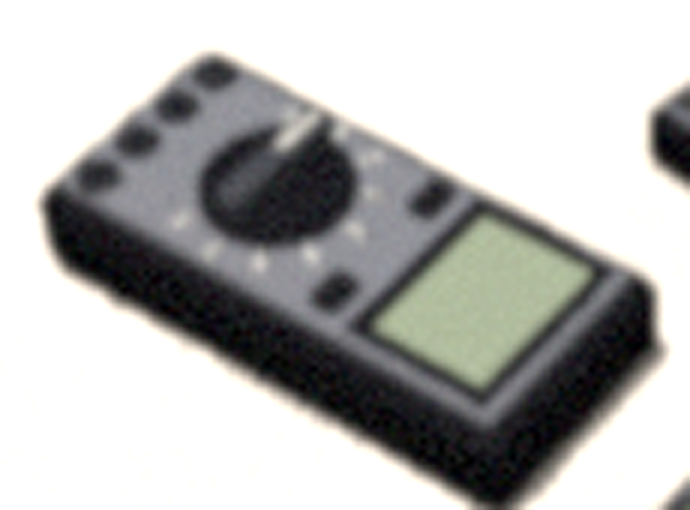

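```bash
cat > h.py <<'E'
import numpy as np
from rig import vision
from scipy.optimize import least_squares
def proj(c,X,fish=False):
    p=np.asarray(X)@c["R"].T+c["t"]
    if fish:
        rr=np.hypot(p[:,0],p[:,1]); th=np.arctan2(rr,p[:,2]); k=th/np.maximum(rr,1e-9)
        return np.c_[c["fx"]*p[:,0]*k+c["cx"],c["fy"]*p[:,1]*k+c["cy"]]
    return np.c_[c["fx"]*p[:,0]/p[:,2]+c["cx"],c["fy"]*p[:,1]/p[:,2]+c["cy"]]
def tri(obs): # obs list of (cam,uv,fish)
    f=lambda X:np.concatenate([(proj(c,X[None],fi)[0]-uv) for c,uv,fi in obs])
    s=least_squares(f,np.array([500,0,50.])); return s.x,s.fun
E
python3 - <<'E'
import numpy as np
from h import *
T=vision.camera_params("top");S=vision.camera_params("scene")
P={"axis_tip":((182,364),(316,116)),"keyR":((260,228),(335,290)),"keyL":((140,260),(432,199)),
"disp_near_R":((268,192),(368,325)),"disp_near_L":((115,222),(487,208)),"disp_farL":((85,105),(602,270)),"disp_farR":((238,68),(487,392)),
"jackR":((338,462),(97,175)),"jackL":((196,502),(215,72)),"disc":((230,355),(278,190))}
out={}
for k,(a,b) in P.items():
    uv1=np.array(a)/5+[335,205]-0.4; uv2=np.array(b)/6+[200,210]-0.4
    x,f=tri([(T,uv1,0),(S,uv2,0)]); out[k]=x; print(k,x.round(1),f.round(2))
m=(out["disp_near_R"]+out["disp_near_L"])/2; j=(out["jackR"]+out["jackL"])/2
d=out["disp_farL"]-out["disp_near_L"]+out["disp_farR"]-out["disp_near_R"]
for v in (m-j,d,out["keyR"]-out["keyL"]): print(np.linalg.norm(v),np.degrees(np.arctan2(v[1],v[0])))
E
```

```text
axis_tip [474.6 -76.1  68.5] [ 0.14  0.09  0.17 -0.02]
keyR [ 538.  -111.6   51.8] [ 0.16  0.09  0.18 -0.02]
keyL [522.  -57.9  50.6] [ 0.18  0.11  0.21 -0.02]
disp_near_R [ 556.2 -112.8   49.5] [-0.91 -0.55 -1.01  0.09]
disp_near_L [539.1 -45.7  51.8] [-0.06 -0.04 -0.07  0.01]
disp_farL [591.7 -31.2  53.3] [ 0.11  0.07  0.12 -0.02]
disp_farR [611.7 -98.6  53.6] [-0.63 -0.4  -0.69  0.07]
jackR [ 433.7 -148.6   50.8] [ 0.41  0.23  0.47 -0.03]
jackL [414.4 -85.1  50.6] [ 0.21  0.12  0.25 -0.02]
disc [480.6 -99.3  48.6] [ 0.17  0.1   0.2  -0.02]
129.17431436152447 16.927053505660496
111.8769228132646 14.856904729705441
56.033025540927554 -73.42198448944801
```

```bash
python3 - <<'E'
import numpy as np
from h import *
from rig import monitor
from scipy.spatial.transform import Rotation as Ro
s=monitor.sense();W=vision.camera_params("wrist")
Rt=Ro.from_euler("xyz",s["tcp_rot"]).as_matrix()
print("cam in tool",Rt.T@(-W["R"].T@W["t"]-s["eef_pos"]),"axis in tool",Rt.T@W["R"][2])
print(Rt.T@(np.array([480,-100,230])-s["eef_pos"]))
E
python3 -m inch '[{"dp":[-100,80,0],"angular":[0,0,0],"fingers":255},{"dp":[-290,245,0],"angular":[0,0,0],"fingers":255},{"dp":[-290,245,0],"angular":[0,0,0],"fingers":255},{"dp":[-290,245,0],"angular":[0,0,0],"fingers":255},{"dp":[-290,245,0],"angular":[0,0,0],"fingers":255},{"dp":[-290,245,0],"angular":[0,0,0],"fingers":255},{"dp":[-290,245,0],"angular":[0,0,0],"fingers":255},{"dp":[-290,245,0],"angular":[0,0,0],"fingers":255},{"dp":[-290,245,0],"angular":[0,0,0],"fingers":255},{"dp":[-290,245,0],"angular":[0,0,0],"fingers":255},{"dp":[-290,245,0],"angular":[0,0,0],"fingers":255},{"dp":[-290,245,0],"angular":[0,0,0],"fingers":255}]' 20
```

```text
cam in tool [   0.84427998  -69.40736106 -143.99088184] axis in tool [-8.37264501e-04  2.71797451e-01  9.62354116e-01]
[-584.69830223  488.71482191    1.36572646]
clock: 1.15
eef_pos: [330.0, 252.1, 231.4]
tcp_rot: [-3.142, -0.001, 1.282]
contact_force: [-0.2, 0.2, 0.1]
opening: -0.003
```

```bash
python3 -m inch '[{"dp":[-295,175,0],"angular":[0,0,0],"fingers":255},{"dp":[-295,175,0],"angular":[0,0,0],"fingers":255},{"dp":[-295,175,0],"angular":[0,0,0],"fingers":255},{"dp":[-295,175,0],"angular":[0,0,0],"fingers":255},{"dp":[-295,175,0],"angular":[0,0,0],"fingers":255},{"dp":[-295,175,0],"angular":[0,0,0],"fingers":255},{"dp":[-295,175,0],"angular":[0,0,0],"fingers":255},{"dp":[-295,175,0],"angular":[0,0,0],"fingers":255},{"dp":[-295,175,0],"angular":[0,0,0],"fingers":255},{"dp":[-295,175,0],"angular":[0,0,0],"fingers":255},{"dp":[-295,175,0],"angular":[0,0,0],"fingers":255},{"dp":[-295,175,0],"angular":[0,0,0],"fingers":255}]'
python3 - <<'E'
from h import *
import cv2,pickle
from rig import monitor
s=monitor.sense();W=vision.camera_params("wrist");p,d=vision.grab_frame("wrist")
print(s["eef_pos"],s["tcp_rot"],s["qvel"].round(3))
pickle.dump((s,W,p,d),open("pics/w1.pkl","wb")); cv2.imwrite("pics/w1.png",np.clip(p*1.5,0,255).astype(np.uint8))
E
```

```text
clock: 2.15
eef_pos: [414.0, -78.6, 231.0]
tcp_rot: [-3.141, -0.0, 1.286]
contact_force: [0.3, -0.2, -0.0]
opening: -0.001
[414.01910948 -78.64354014 231.00613507] [-3.14057672e+00 -4.81888242e-04  1.28566737e+00] [ 0.008 -0.009  0.002 -0.002 -0.002 -0.006]
```

View pics/w1.png

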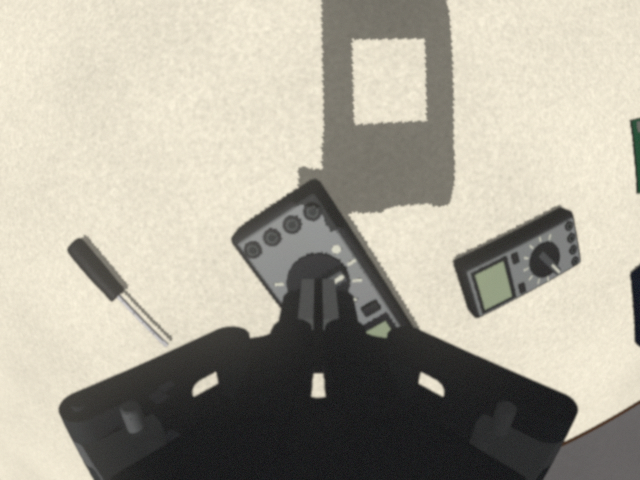

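The wrist camera sits on the tool's −y side, so the fingers hide the dial at (318,290). I'll move further along +y so the meter sits clear above the fingers.

```bash
python3 -m inch '[{"dp":[0,180,0],"angular":[0,0,0],"fingers":255},{"dp":[0,180,0],"angular":[0,0,0],"fingers":255},{"dp":[0,180,0],"angular":[0,0,0],"fingers":255},{"dp":[0,180,0],"angular":[0,0,0],"fingers":255},{"dp":[0,180,0],"angular":[0,0,0],"fingers":255},{"dp":[0,180,0],"angular":[0,0,0],"fingers":255},{"dp":[0,180,0],"angular":[0,0,0],"fingers":255},{"dp":[0,180,0],"angular":[0,0,0],"fingers":255}]'
python3 - <<'E'
from h import *
import cv2,pickle
from rig import monitor
s=monitor.sense();W=vision.camera_params("wrist");p,d=vision.grab_frame("wrist")
print(s["eef_pos"],s["tcp_rot"],s["qvel"].round(3))
pickle.dump((s,W,p,d),open("pics/w2.pkl","wb")); cv2.imwrite("pics/w2.png",np.clip(p*1.5,0,255).astype(np.uint8))
c=cv2.resize(p[60:360,200:440],None,fx=2.5,fy=2.5,interpolation=cv2.INTER_CUBIC)[:600]
cv2.imwrite("pics/w2c.png",np.clip(c*1.5,0,255).astype(np.uint8))
E
```

```text
clock: 2.87
eef_pos: [585.5, -129.7, 230.9]
tcp_rot: [-3.14, -0.0, 1.286]
contact_force: [-0.4, -0.1, -0.6]
opening: 0.001
[ 585.53904464 -129.68898759  230.93014271] [-3.13983252e+00 -3.57935083e-05  1.28562622e+00] [-0.009 -0.014  0.009 -0.001 -0.003 -0.002]
```

View pics/w2.png

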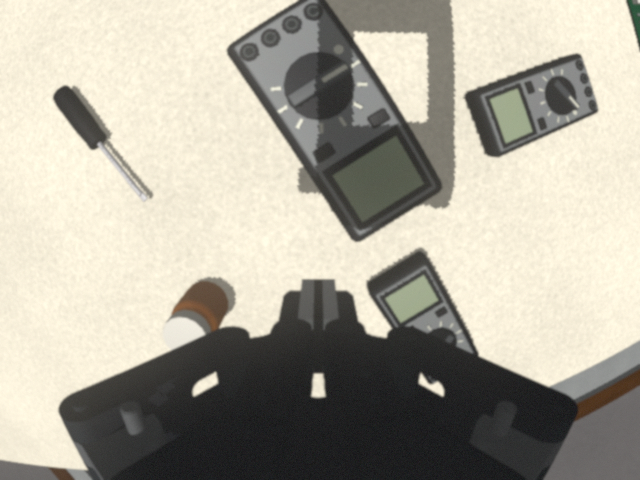

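Run:
```python
import cv2,pickle,numpy as np
s,W,p,d=pickle.load(open("pics/w2.pkl","rb"))
c=cv2.resize(p[0:200,220:445],None,fx=3,fy=3,interpolation=cv2.INTER_CUBIC)
cv2.imwrite("pics/w2d.png",np.clip(c*1.7,0,255).astype(np.uint8))
```

```text
(no output)
```

View pics/w2d.png

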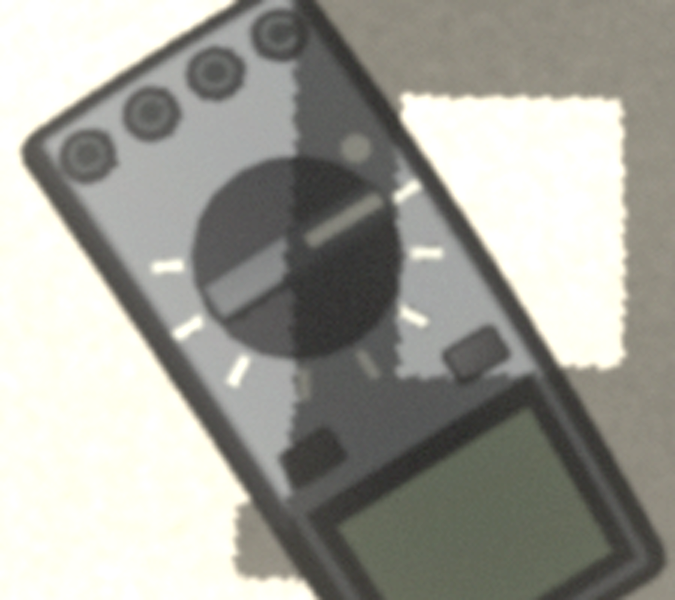

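Run:
```python
import numpy as np
from h import *
import pickle
s,W,p,d=pickle.load(open("pics/w2.pkl","rb"))
T=vision.camera_params("top");S=vision.camera_params("scene")
def mk(k): a=np.radians(120-30*k); return [-30+37*np.cos(a),37*np.sin(a),50]
M=[[21,-28,54.5],[21,28,54.5]]+[mk(k) for k in range(9)]
w=np.array([(315,455),(477,352),(356,149),(407,190),(427,253),(413,317),(368,362),(305,385),(237,370),(187,328),(167,266)])/3+[220,0]-1/3
t=np.array([(260,228),(140,260),(175,410),(150,375),(147,330),(172,295),(208,275),(250,272),(290,297),(312,330),(312,377)])/5+[335,205]-.4
Sc=np.array([(335,290),(432,199)])/6+[200,210]-.42
M=np.array(M)
def X(q):
    c,sn=np.cos(q[2]),np.sin(q[2]); R=np.array([[c,-sn,0],[sn,c,0],[0,0,1]]); return M@R.T+[q[0],q[1],q[3]]
for nm,use in (("w",(1,0,0)),("t",(0,1,0)),("wt",(1,1,0)),("all",(1,1,1))):
    def f(q):
        x=X(q); o=[]
        if use[0]: o.append((proj(W,x,True)-w).ravel())
        if use[1]: o.append((proj(T,x)-t).ravel())
        if use[2]: o.append((proj(S,x[:2])-Sc).ravel())
        return np.concatenate(o)
    o=least_squares(f,[510,-90,.29,0]); q=o.x
    ax=q[:2]-30*np.array([np.cos(q[2]),np.sin(q[2])])
    print(nm,q.round(3),"axis",ax.round(2),"rms",np.sqrt((o.fun**2).mean()).round(3), "max",abs(o.fun).max().round(2))
# bar measure: line outer end & bar far end at z=70
x1,_=tri([(W,np.array((381,200))/3+[220,0]-1/3,1),(T,np.array((180,365))/5+[335,205]-.4,0)]); print("line end",x1)
```

```text
w [ 5.09108e+02 -8.88040e+01  2.94000e-01  1.61700e+00] axis [480.39 -97.49] rms 0.41 max 0.71
t [ 5.09436e+02 -8.96120e+01  2.91000e-01  8.93000e+00] axis [480.7  -98.22] rms 0.32 max 0.68
wt [ 5.09339e+02 -8.90770e+01  2.93000e-01  4.05300e+00] axis [480.62 -97.75] rms 0.48 max 1.21
all [ 5.09238e+02 -8.90540e+01  2.91000e-01  5.83000e-01] axis [480.5  -97.68] rms 0.649 max 1.9
line end [474.51638089 -73.1119674   78.43354878]
```

The 6-point sequence is confirmed. The OFF dot is at crop (356,149), the bar points at the first dash (407,190), and the target sixth dash is at (237,370). The meter's axis is near (480.6, −97.8), its yaw is 16.7°, and its height is consistent with z≈0. Next I'll move over the pushing start point.

```bash
python3 -m inch '[{"dp":[4,-144,60],"angular":[0,0,-0.577],"fingers":255},{"dp":[4,-144,60],"angular":[0,0,-0.577],"fingers":255},{"dp":[4,-144,60],"angular":[0,0,-0.577],"fingers":255},{"dp":[4,-144,60],"angular":[0,0,-0.577],"fingers":255},{"dp":[4,-144,60],"angular":[0,0,-0.577],"fingers":255},{"dp":[4,-144,60],"angular":[0,0,-0.577],"fingers":255},{"dp":[4,-144,121],"angular":[0,0,-0.577],"fingers":255},{"dp":[4,-144,121],"angular":[0,0,-0.577],"fingers":255},{"dp":[4,-144,121],"angular":[0,0,-0.577],"fingers":255},{"dp":[4,-144,121],"angular":[0,0,-0.577],"fingers":255},{"dp":[4,-144,121],"angular":[0,0,-0.577],"fingers":255}]'
cat > look.py <<'E'
from h import *
import cv2,sys
from rig import monitor
n,cam=sys.argv[1],sys.argv[2]; x0,x1,y0,y1=map(int,sys.argv[3:7])
s=monitor.sense();p,d=vision.grab_frame(cam)
print(s["clock"],s["eef_pos"].round(1),s["tcp_rot"].round(3),s["contact_force"].round(2))
k=min(750/(x1-x0),580/(y1-y0)); c=cv2.resize(p[y0:y1,x0:x1],None,fx=k,fy=k,interpolation=cv2.INTER_CUBIC)
print(k);cv2.imwrite(f"pics/{n}.png",np.clip(c*1.7,0,255).astype(np.uint8))
E
python3 look.py v1 wrist 0 640 0 480
```

```text
clock: 3.83
eef_pos: [451.0, -87.0, 111.6]
tcp_rot: [3.14, 0.001, 1.86]
contact_force: [0.8, 1.0, 1.8]
opening: 0.001
3.8333 [451.  -87.  111.6] [3.14e+00 1.00e-03 1.86e+00] [0.79 0.96 1.76]
1.171875
```

View pics/v1.png

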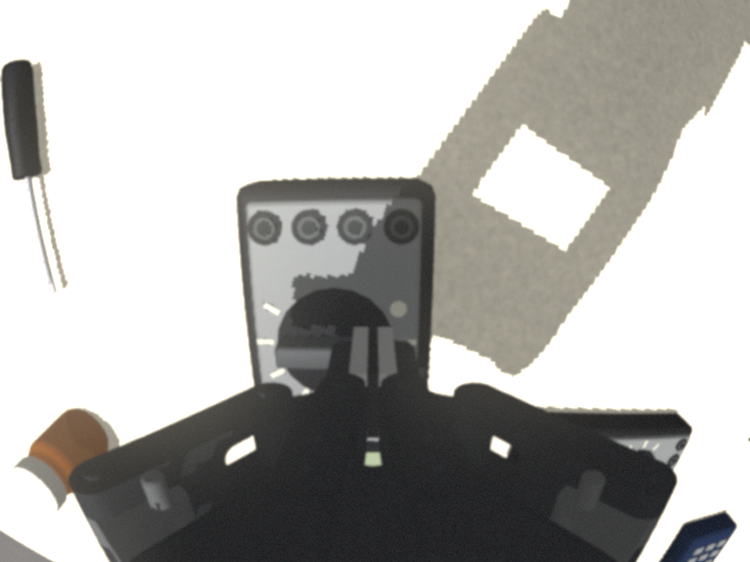

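```bash
python3 -m inch '[{"dp":[0,0,0],"angular":[0,0,0],"fingers":255},{"dp":[0,0,15],"angular":[0,0,0],"fingers":255},{"dp":[0,0,30],"angular":[0,0,0],"fingers":255},{"dp":[0,0,40],"angular":[0,0,0],"fingers":255},{"dp":[0,0,46],"angular":[0,0,0],"fingers":255},{"dp":[0,0,46],"angular":[0,0,0],"fingers":255},{"dp":[0,0,46],"angular":[0,0,0],"fingers":255}]'
python3 look.py v2 wrist 180 460 130 345
```

```text
clock: 4.47
eef_pos: [450.0, -86.8, 64.5]
tcp_rot: [-3.141, -0.0, 1.861]
contact_force: [-0.4, 0.2, 0.3]
opening: 0.0
4.4667 [450.  -86.8  64.5] [-3.141 -0.     1.861] [-0.37  0.22  0.25]
2.6785714285714284
```

View pics/v2.png

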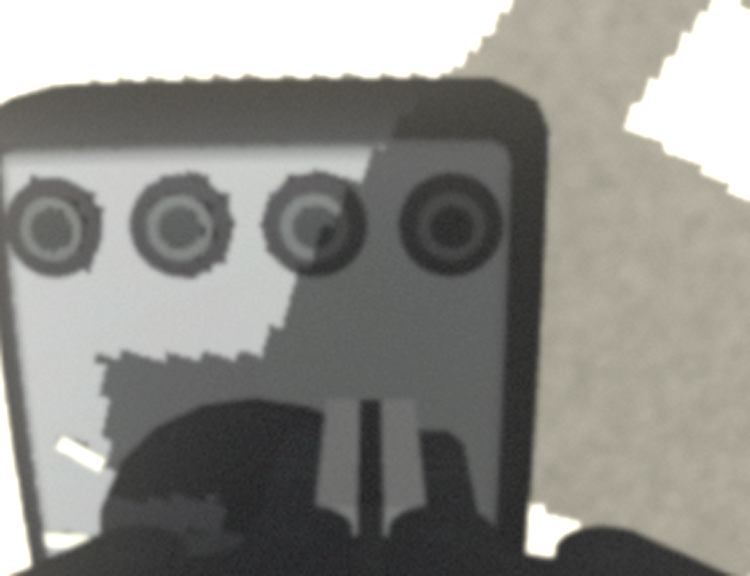

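```bash
python3 -m inch '[{"dp":[1,0,3],"angular":[0,0,0],"fingers":255},{"dp":[2,3,3],"angular":[0,0,0],"fingers":255},{"dp":[2,5,3],"angular":[0,0,0],"fingers":255},{"dp":[2,7,3],"angular":[0,0,0],"fingers":255},{"dp":[2,7,3],"angular":[0,0,0],"fingers":255},{"dp":[2,7,3],"angular":[0,0,0],"fingers":255}]'
python3 -m inch '[{"dp":[0,1,0],"angular":[0,0,0],"fingers":255},{"dp":[0,2,0],"angular":[0,0,0],"fingers":255},{"dp":[0,2,0],"angular":[0,0,0],"fingers":255},{"dp":[0,2,0],"angular":[0,0,0],"fingers":255}]'
cat > rel.py <<'E'
import numpy as np
from rig import monitor
s=monitor.sense();y=s["tcp_rot"][2];d=s["eef_pos"][:2]-[480.6,-97.8]
print("yaw",np.degrees(y).round(1),"rho",(d@[np.cos(y),np.sin(y)]).round(1),"e",-(d@[np.sin(y),-np.cos(y)]).round(1),"z",s["eef_pos"][2].round(1),"F",s["contact_force"].round(1),"t",s["clock"])
E
python3 rel.py
```

```text
clock: 5.02
eef_pos: [456.2, -82.8, 61.4]
tcp_rot: [3.141, 0.0, 1.861]
contact_force: [0.4, -0.2, -0.6]
opening: 0.001
clock: 5.35
eef_pos: [457.9, -82.3, 61.3]
tcp_rot: [-3.142, -0.0, 1.861]
contact_force: [0.4, 0.7, 1.2]
opening: -0.003
yaw 106.6 rho 21.3 e 17.3 z 61.3 F [0.4 0.7 1.2] t 5.35
```

```bash
python3 -m inch '[{"dp":[0.7,0.9,0],"angular":[0,0,0.044],"fingers":255},{"dp":[1.4,1.9,0],"angular":[0,0,0.087],"fingers":255},{"dp":[2.0,2.9,0],"angular":[0,0,0.131],"fingers":255},{"dp":[2.6,4.0,0],"angular":[0,0,0.175],"fingers":255},{"dp":[3.2,5.0,0],"angular":[0,0,0.218],"fingers":255},{"dp":[3.7,6.1,0],"angular":[0,0,0.262],"fingers":255},{"dp":[4.1,7.2,0],"angular":[0,0,0.305],"fingers":255},{"dp":[4.5,8.3,0],"angular":[0,0,0.349],"fingers":255},{"dp":[4.5,8.3,0],"angular":[0,0,0.349],"fingers":255},{"dp":[4.5,8.3,0],"angular":[0,0,0.349],"fingers":255}]'
python3 rel.py; python3 look.py t3 top 335 435 205 320
```

```text
clock: 6.18
eef_pos: [464.5, -75.6, 61.3]
tcp_rot: [-3.142, 0.0, 1.513]
contact_force: [0.9, 0.2, 0.2]
opening: -0.0
yaw 86.7 rho 21.2 e 17.3 z 61.3 F [0.9 0.2 0.2] t 6.1833
6.1833 [464.5 -75.6  61.3] [-3.142  0.     1.513] [0.89 0.21 0.17]
5.043478260869565
```

View pics/t3.png

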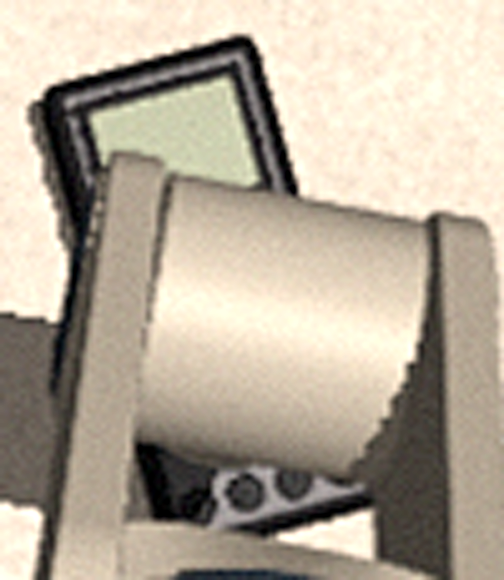

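The arm hides the dial from the top camera, so I'll try the scene and wrist cameras.

```bash
python3 look.py s3 scene 195 325 200 300; python3 look.py w3 wrist 150 490 130 390
```

```text
6.2333 [464.5 -75.6  61.3] [3.142 0.    1.514] [ 0.23 -0.2  -0.33]
5.769230769230769
6.2833 [464.5 -75.6  61.3] [3.142 0.    1.513] [ 0.02 -0.15 -0.23]
2.2058823529411766
```

View pics/s3.png

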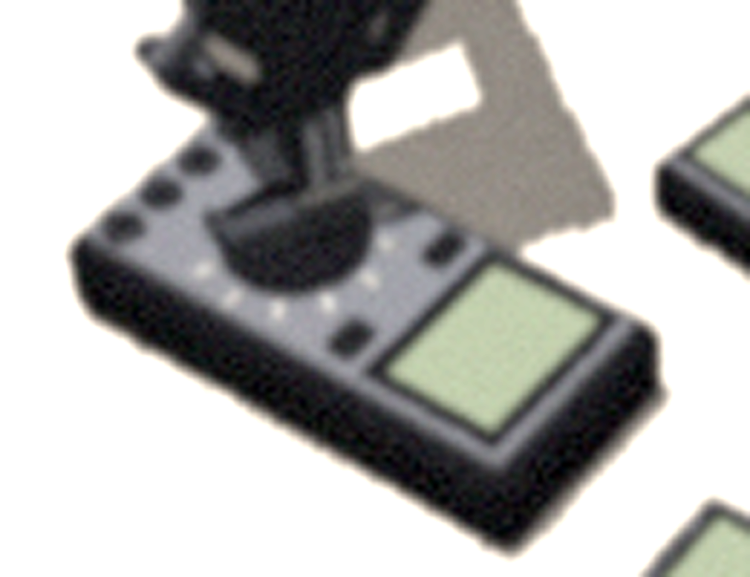

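View pics/w3.png

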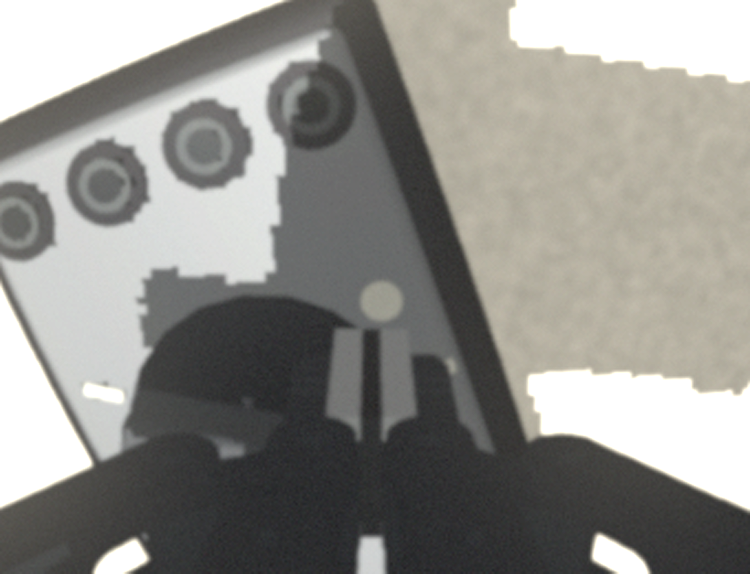

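The scene view shows the bar has clicked ahead of the finger to the second mark, with low forces, and the meter hasn't moved. I'll continue in 30° arcs.

```bash
python3 -m inch '[{"dp":[0.7,0.9,0],"angular":[0,0,0.044],"fingers":255},{"dp":[1.4,1.9,0],"angular":[0,0,0.087],"fingers":255},{"dp":[2.0,2.9,0],"angular":[0,0,0.131],"fingers":255},{"dp":[2.6,4.0,0],"angular":[0,0,0.175],"fingers":255},{"dp":[3.2,5.0,0],"angular":[0,0,0.218],"fingers":255},{"dp":[3.7,6.1,0],"angular":[0,0,0.262],"fingers":255},{"dp":[4.1,7.2,0],"angular":[0,0,0.305],"fingers":255},{"dp":[4.5,8.3,0],"angular":[0,0,0.349],"fingers":255},{"dp":[4.9,9.4,0],"angular":[0,0,0.393],"fingers":255},{"dp":[5.2,10.6,0],"angular":[0,0,0.436],"fingers":255},{"dp":[5.5,11.8,0],"angular":[0,0,0.48],"fingers":255},{"dp":[5.7,12.9,0],"angular":[0,0,0.524],"fingers":255}]'
python3 rel.py; python3 look.py s4 scene 195 325 200 300
```

```text
clock: 7.33
eef_pos: [477.6, -70.6, 61.2]
tcp_rot: [-3.141, 0.0, 0.987]
contact_force: [-0.0, -0.7, 0.6]
opening: -0.002
yaw 56.5 rho 21.0 e 17.5 z 61.2 F [-0.  -0.7  0.6] t 7.3333
7.3333 [477.6 -70.6  61.2] [-3.141  0.     0.987] [-0.05 -0.66  0.58]
5.769230769230769
```

View pics/s4.png

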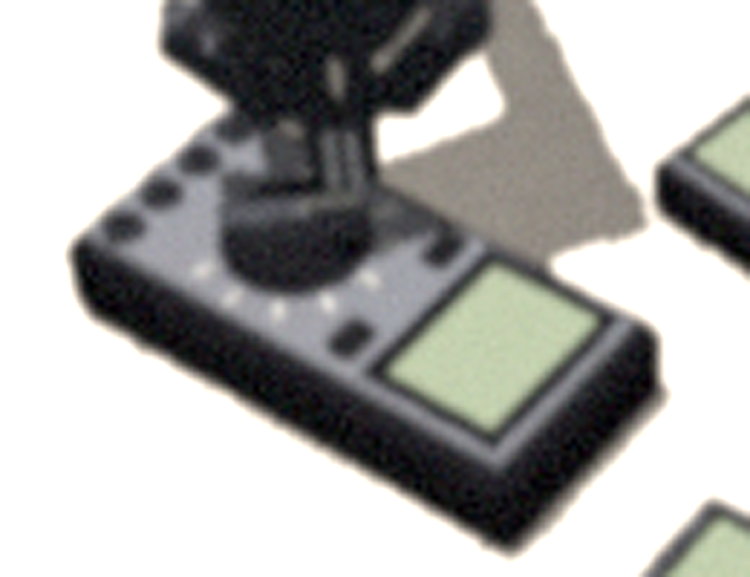

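```bash
python3 -m inch '[{"dp":[0,0,0],"angular":[0,0,0],"fingers":255},{"dp":[0,0,0],"angular":[0,0,0],"fingers":255}]'
python3 rel.py; python3 look.py s5 scene 195 325 200 300
```

```text
clock: 7.55
eef_pos: [477.7, -70.7, 61.3]
tcp_rot: [-3.142, 0.0, 0.99]
contact_force: [0.5, 0.2, -0.0]
opening: 0.005
yaw 56.7 rho 21.0 e 17.3 z 61.3 F [ 0.5  0.2 -0. ] t 7.55
7.55 [477.7 -70.7  61.3] [-3.142  0.     0.99 ] [ 0.51  0.2  -0.03]
5.769230769230769
```

View pics/s5.png

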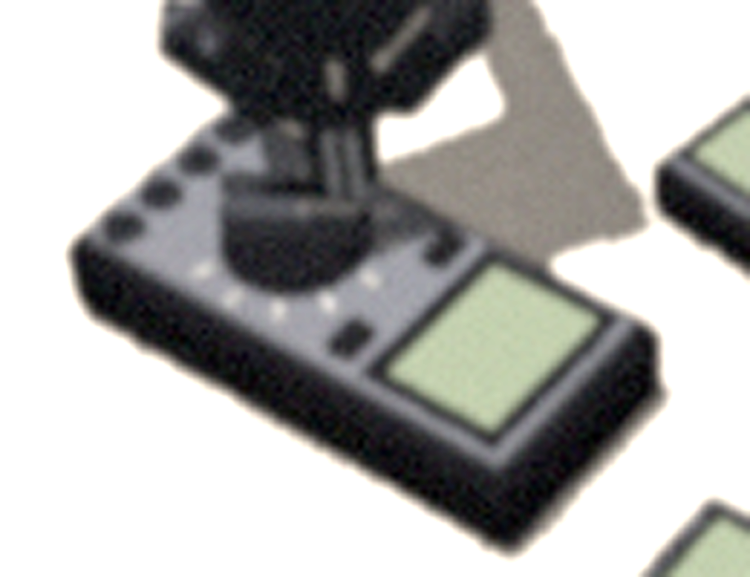

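The bar now points at the third mark; the earlier frame caught it mid-jump. Next arc.

```bash
python3 -m inch '[{"dp":[0.7,0.9,0],"angular":[0,0,0.044],"fingers":255},{"dp":[1.4,1.9,0],"angular":[0,0,0.087],"fingers":255},{"dp":[2.0,2.9,0],"angular":[0,0,0.131],"fingers":255},{"dp":[2.6,4.0,0],"angular":[0,0,0.175],"fingers":255},{"dp":[3.2,5.0,0],"angular":[0,0,0.218],"fingers":255},{"dp":[3.7,6.1,0],"angular":[0,0,0.262],"fingers":255},{"dp":[4.1,7.2,0],"angular":[0,0,0.305],"fingers":255},{"dp":[4.5,8.3,0],"angular":[0,0,0.349],"fingers":255},{"dp":[4.9,9.4,0],"angular":[0,0,0.393],"fingers":255},{"dp":[5.2,10.6,0],"angular":[0,0,0.436],"fingers":255},{"dp":[5.5,11.8,0],"angular":[0,0,0.48],"fingers":255},{"dp":[5.7,12.9,0],"angular":[0,0,0.524],"fingers":255}]'
python3 -m inch '[{"dp":[0,0,0],"angular":[0,0,0],"fingers":255},{"dp":[0,0,0],"angular":[0,0,0],"fingers":255}]'
python3 rel.py; python3 look.py s6 scene 195 325 200 300
```

```text
clock: 8.6
eef_pos: [491.6, -73.0, 61.3]
tcp_rot: [-3.141, -0.0, 0.463]
contact_force: [-0.1, -0.5, -0.3]
opening: 0.001
clock: 8.77
eef_pos: [491.6, -73.1, 61.3]
tcp_rot: [-3.142, 0.0, 0.466]
contact_force: [-0.6, 0.0, 0.0]
opening: 0.002
yaw 26.7 rho 20.9 e 17.2 z 61.3 F [-0.6  0.   0. ] t 8.7667
8.7667 [491.6 -73.1  61.3] [-3.142  0.     0.466] [-0.61  0.02  0.02]
5.769230769230769
```

View pics/s6.png

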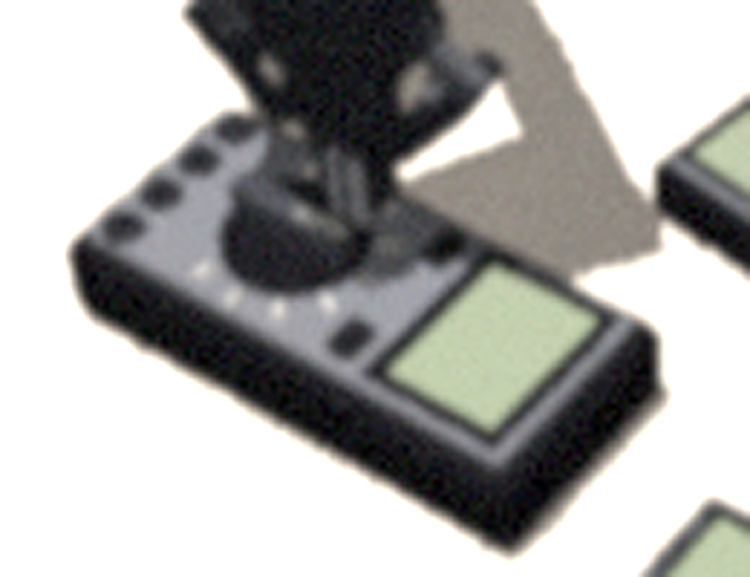

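The bar now points at the display, from (240,165) to (360,240), which is click 4. Next arc.

```bash
python3 -m inch '[{"dp":[0.7,0.9,0],"angular":[0,0,0.044],"fingers":255},{"dp":[1.4,1.9,0],"angular":[0,0,0.087],"fingers":255},{"dp":[2.0,2.9,0],"angular":[0,0,0.131],"fingers":255},{"dp":[2.6,4.0,0],"angular":[0,0,0.175],"fingers":255},{"dp":[3.2,5.0,0],"angular":[0,0,0.218],"fingers":255},{"dp":[3.7,6.1,0],"angular":[0,0,0.262],"fingers":255},{"dp":[4.1,7.2,0],"angular":[0,0,0.305],"fingers":255},{"dp":[4.5,8.3,0],"angular":[0,0,0.349],"fingers":255},{"dp":[4.9,9.4,0],"angular":[0,0,0.393],"fingers":255},{"dp":[5.2,10.6,0],"angular":[0,0,0.436],"fingers":255},{"dp":[5.5,11.8,0],"angular":[0,0,0.48],"fingers":255},{"dp":[5.7,12.9,0],"angular":[0,0,0.524],"fingers":255}]'
python3 -m inch '[{"dp":[0,0,0],"angular":[0,0,0],"fingers":255},{"dp":[0,0,0],"angular":[0,0,0],"fingers":255}]'
python3 rel.py; python3 look.py s7 scene 195 325 200 300
```

```text
clock: 9.82
eef_pos: [502.5, -82.0, 61.3]
tcp_rot: [-3.142, -0.0, -0.06]
contact_force: [1.1, 0.1, -0.9]
opening: 0.001
clock: 9.98
eef_pos: [502.4, -82.0, 61.3]
tcp_rot: [3.142, 0.0, -0.058]
contact_force: [0.2, 0.4, -0.5]
opening: -0.0
yaw -3.3 rho 20.9 e 17.0 z 61.3 F [ 0.2  0.4 -0.5] t 9.9833
9.9833 [502.4 -82.   61.3] [ 3.142  0.    -0.058] [ 0.15  0.45 -0.5 ]
5.769230769230769
```

View pics/s7.png

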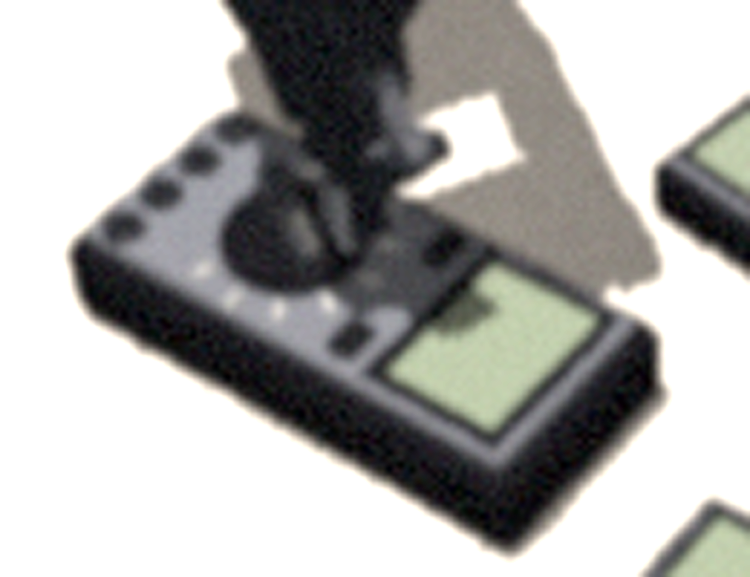

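The bar now points at the dash near (328,300), which is click 5. One more arc, the last.

```bash
python3 -m inch '[{"dp":[0.7,0.9,0],"angular":[0,0,0.044],"fingers":255},{"dp":[1.4,1.9,0],"angular":[0,0,0.087],"fingers":255},{"dp":[2.0,2.9,0],"angular":[0,0,0.131],"fingers":255},{"dp":[2.6,4.0,0],"angular":[0,0,0.175],"fingers":255},{"dp":[3.2,5.0,0],"angular":[0,0,0.218],"fingers":255},{"dp":[3.7,6.1,0],"angular":[0,0,0.262],"fingers":255},{"dp":[4.1,7.2,0],"angular":[0,0,0.305],"fingers":255},{"dp":[4.5,8.3,0],"angular":[0,0,0.349],"fingers":255},{"dp":[4.9,9.4,0],"angular":[0,0,0.393],"fingers":255},{"dp":[5.2,10.6,0],"angular":[0,0,0.436],"fingers":255},{"dp":[5.5,11.8,0],"angular":[0,0,0.48],"fingers":255},{"dp":[5.7,12.9,0],"angular":[0,0,0.524],"fingers":255}]'
python3 -m inch '[{"dp":[0,0,0],"angular":[0,0,0],"fingers":255},{"dp":[0,0,0],"angular":[0,0,0],"fingers":255}]'
python3 rel.py; python3 look.py s8 scene 195 325 200 300
```

```text
clock: 11.03
eef_pos: [507.4, -95.2, 61.3]
tcp_rot: [3.142, 0.0, -0.584]
contact_force: [0.4, 0.0, -0.3]
opening: -0.001
clock: 11.2
eef_pos: [507.3, -95.2, 61.3]
tcp_rot: [3.142, 0.0, -0.582]
contact_force: [0.5, -0.0, 0.2]
opening: -0.002
yaw -33.3 rho 20.9 e 16.8 z 61.3 F [ 0.5 -0.   0.2] t 11.2
11.2 [507.3 -95.2  61.3] [ 3.142  0.    -0.582] [ 0.54 -0.01  0.19]
5.769230769230769
```

View pics/s8.png

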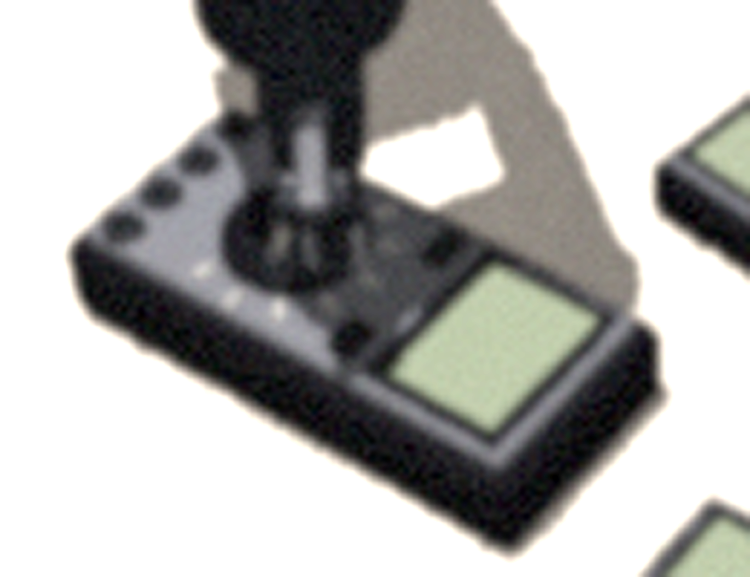

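It seems to be at click 6, next to the dash at (280,310). I'll back off, lift, and verify from above.

```bash
python3 -m inch '[{"dp":[0,-3,0],"angular":[0,0,0],"fingers":255},{"dp":[0,-7,0],"angular":[0,0,0],"fingers":255},{"dp":[0,-10,-5],"angular":[0,0,0],"fingers":255},{"dp":[0,-10,-30],"angular":[0,0,0],"fingers":255},{"dp":[0,-10,-60],"angular":[0,0,0],"fingers":255},{"dp":[0,30,-100],"angular":[0,0,0],"fingers":255},{"dp":[0,60,-120],"angular":[0,0,0],"fingers":255},{"dp":[0,100,-120],"angular":[0,0,0],"fingers":255},{"dp":[0,120,-120],"angular":[0,0,0],"fingers":255},{"dp":[0,120,-120],"angular":[0,0,0],"fingers":255},{"dp":[0,120,-120],"angular":[0,0,0],"fingers":255},{"dp":[0,120,-120],"angular":[0,0,0],"fingers":255}]'
python3 look.py w9 wrist 160 480 0 250
python3 look.py s9 scene 195 325 200 300;python3 look.py t9 top 335 435 205 320
```

```text
clock: 12.25
eef_pos: [441.7, -195.0, 181.5]
tcp_rot: [-3.141, -0.0, -0.584]
contact_force: [-0.6, 0.2, 0.3]
opening: 0.0
12.25 [ 441.7 -195.   181.5] [-3.141 -0.    -0.584] [-0.6   0.22  0.34]
2.32
12.3 [ 441.8 -194.7  181.3] [-3.141  0.    -0.583] [-0.1   0.12 -0.54]
5.769230769230769
12.35 [ 441.8 -194.5  181.2] [-3.141  0.    -0.583] [-0.38 -0.91 -0.55]
5.043478260869565
```

View pics/w9.png

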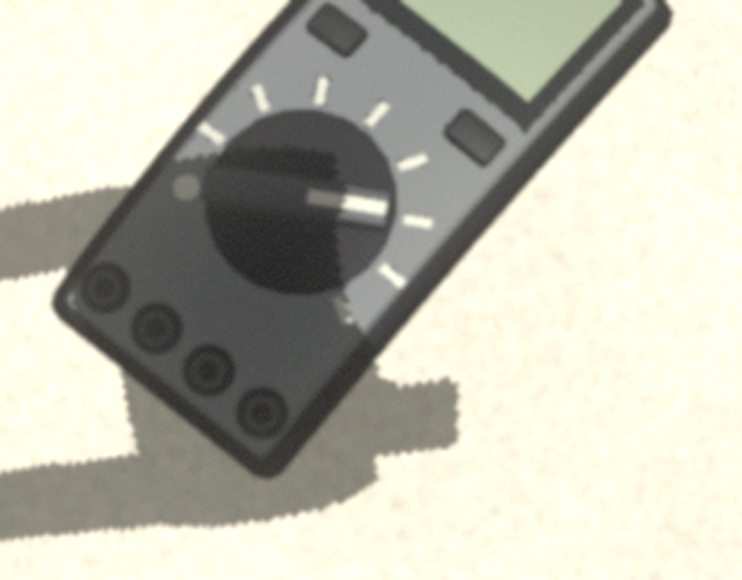

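View pics/t9.png

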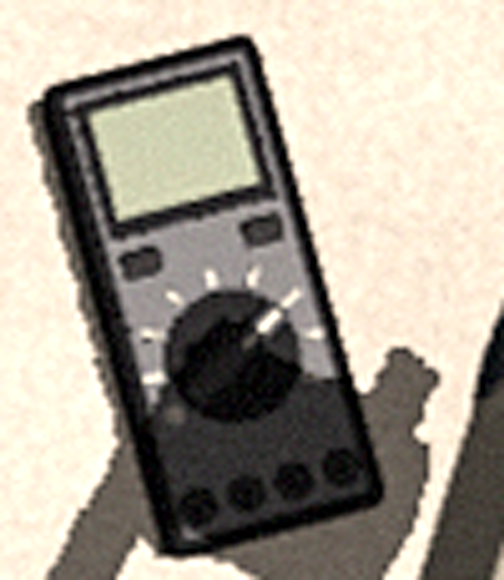

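View pics/s9.png

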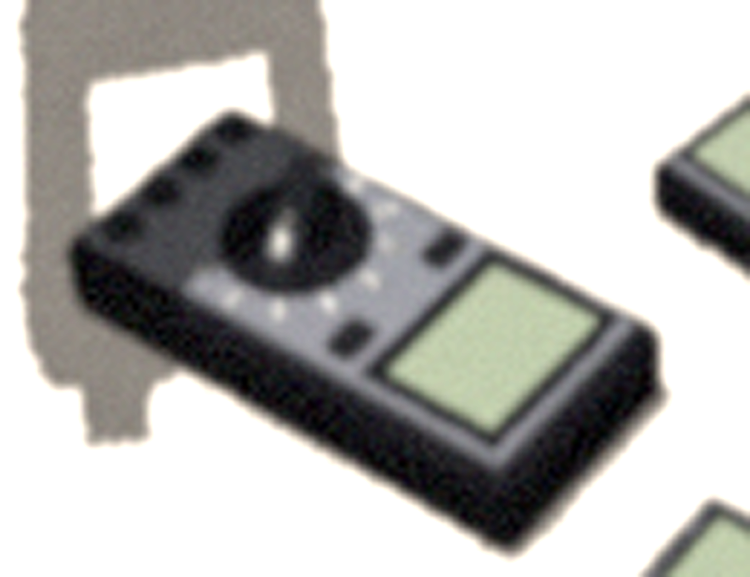

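All three views agree the bar is at the sixth dash: (293,297) in the top crop, (418,222) in the wrist crop. The meter hasn't moved. Now I'll pin down the right key's position from several views.

Run:
```python
import numpy as np,pickle
from h import *
from rig import monitor
s,W2,_,_=pickle.load(open("pics/w2.pkl","rb"))
T=vision.camera_params("top");S=vision.camera_params("scene");W=vision.camera_params("wrist")
print(monitor.sense()["eef_pos"],monitor.sense()["tcp_rot"])
a=(W,np.array((475,136))/2.32+[160,0]-.3,1);b=(T,np.array((262,229))/5.043+[335,205]-.4,0);c=(W2,np.array((315,455))/3+[220,0]-1/3,1);d=(S,np.array((352,337))/5.769+[195,200]-.4,0)
for o in ([a,b],[a,c],[a,b,c],[a,b,c,d]): x,f=tri(o);print(x.round(1),abs(f).max().round(2))
```

```text
[ 441.79699096 -194.42766589  181.07631806] [-3.14148356e+00  4.58323289e-04 -5.82540174e-01]
[ 536.3 -109.6   59.8] 0.6
[ 537.1 -109.    55.4] 0.2
[ 536.9 -109.2   56.9] 0.64
[ 537.6 -109.1   51.7] 0.92
```

```bash
python3 -m inch '[{"dp":[33,-123.5,40],"angular":[0,0,-0.874],"fingers":255},{"dp":[33,-123.5,40],"angular":[0,0,-0.874],"fingers":255},{"dp":[33,-123.5,40],"angular":[0,0,-0.874],"fingers":255},{"dp":[33,-123.5,40],"angular":[0,0,-0.874],"fingers":255},{"dp":[33,-123.5,40],"angular":[0,0,-0.874],"fingers":255},{"dp":[33,-123.5,40],"angular":[0,0,-0.874],"fingers":255},{"dp":[33,-123.5,40],"angular":[0,0,-0.874],"fingers":255},{"dp":[33,-123.5,60],"angular":[0,0,-0.874],"fingers":255},{"dp":[33,-123.5,80],"angular":[0,0,-0.874],"fingers":255},{"dp":[33,-123.5,100],"angular":[0,0,-0.874],"fingers":255},{"dp":[33,-123.5,101],"angular":[0,0,-0.874],"fingers":255},{"dp":[33,-123.5,101],"angular":[0,0,-0.874],"fingers":255}]'
python3 -m inch '[{"dp":[0,0,0],"angular":[0,0,0],"fingers":255},{"dp":[0,0,0],"angular":[0,0,0],"fingers":255},{"dp":[0,0,0],"angular":[0,0,0],"fingers":255}]'
python3 look.py s10 scene 195 325 200 300;python3 look.py w10 wrist 100 540 100 420
```

```text
clock: 13.4
eef_pos: [536.2, -109.5, 79.2]
tcp_rot: [-3.14, 0.003, 0.291]
contact_force: [0.2, -0.2, 0.5]
opening: 0.004
clock: 13.65
eef_pos: [537.8, -110.5, 81.4]
tcp_rot: [3.141, -0.002, 0.29]
contact_force: [-0.4, 0.5, 0.5]
opening: 0.001
13.65 [ 537.8 -110.5   81.4] [ 3.141e+00 -2.000e-03  2.900e-01] [-0.44  0.5   0.47]
5.769230769230769
13.7 [ 537.6 -110.6   81.3] [ 3.141e+00 -1.000e-03  2.900e-01] [ 0.59 -0.27 -0.3 ]
1.7045454545454546
```

View pics/s10.png

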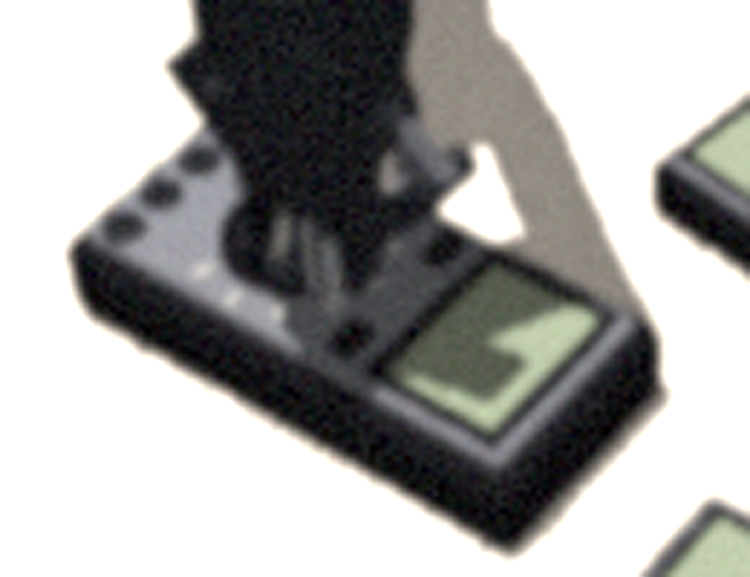

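View pics/w10.png

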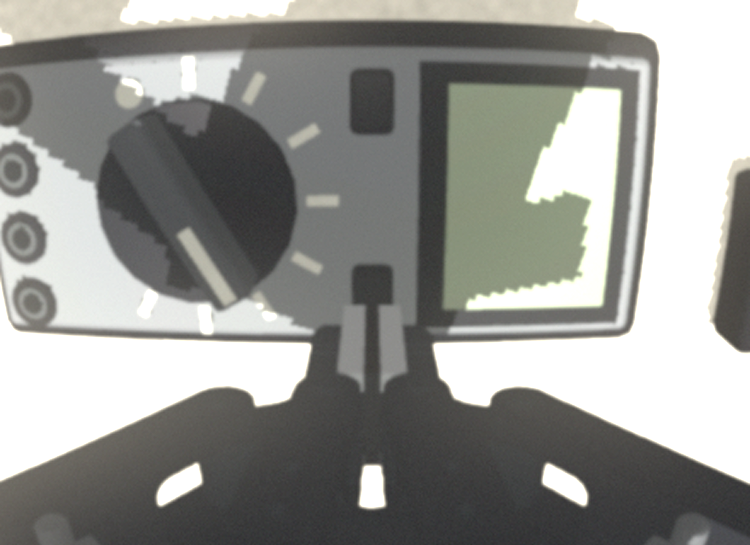

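The fingertips line up with the right-hand key in the wrist view (key at (372,285), fingers at (372,330)). The selector still points at the sixth dash. Descending to just above the key.

```bash
python3 -m inch '[{"dp":[0,-1,8],"angular":[0,0,0],"fingers":255},{"dp":[0,-1,16],"angular":[0,0,0],"fingers":255},{"dp":[0,-1,21],"angular":[0,0,0],"fingers":255},{"dp":[0,-1,23.5],"angular":[0,0,0],"fingers":255},{"dp":[0,-1,23.5],"angular":[0,0,0],"fingers":255},{"dp":[0,-1,23.5],"angular":[0,0,0],"fingers":255},{"dp":[0,-1,23.5],"angular":[0,0,0],"fingers":255},{"dp":[0,-1,23.5],"angular":[0,0,0],"fingers":255}]'
python3 -m inch '[{"dp":[0,0,0.5],"angular":[0,0,0],"fingers":255},{"dp":[0,0,1],"angular":[0,0,0],"fingers":255},{"dp":[0,0,1.5],"angular":[0,0,0],"fingers":255},{"dp":[0,0,1.5],"angular":[0,0,0],"fingers":255},{"dp":[0,0,1.5],"angular":[0,0,0],"fingers":255}]'
```

```text
clock: 14.42
eef_pos: [536.8, -109.6, 57.0]
tcp_rot: [3.141, -0.0, 0.29]
contact_force: [0.1, 0.1, 1.3]
opening: -0.003
clock: 14.83
eef_pos: [536.6, -109.6, 55.3]
tcp_rot: [3.142, -0.0, 0.29]
contact_force: [-0.3, 0.9, -0.5]
opening: 0.001
```

```bash
python3 -m inch '[{"dp":[0,0,0.5],"angular":[0,0,0],"fingers":255},{"dp":[0,0,1],"angular":[0,0,0],"fingers":255},{"dp":[0,0,1.5],"angular":[0,0,0],"fingers":255},{"dp":[0,0,1.5],"angular":[0,0,0],"fingers":255},{"dp":[0,0,1.5],"angular":[0,0,0],"fingers":255}]'
for i in 1 2; do python3 -m inch '[{"dp":[0,0,0.4],"angular":[0,0,0],"fingers":255},{"dp":[0,0,0.4],"angular":[0,0,0],"fingers":255},{"dp":[0,0,0.4],"angular":[0,0,0],"fingers":255}]'; done
```

```text
clock: 15.25
eef_pos: [536.7, -109.5, 53.9]
tcp_rot: [3.142, -0.0, 0.29]
contact_force: [-0.3, -0.1, 2.4]
opening: 0.003
clock: 15.5
eef_pos: [536.7, -109.6, 53.4]
tcp_rot: [3.141, -0.0, 0.29]
contact_force: [-1.0, -0.5, 1.2]
opening: -0.001
clock: 15.75
eef_pos: [536.7, -109.6, 53.0]
tcp_rot: [3.142, -0.0, 0.29]
contact_force: [0.0, 0.4, 2.5]
opening: 0.0
```

Force is rising as expected for the key's spring (about 2.5 N at z 53.0). A little deeper.

```bash
python3 -m inch '[{"dp":[0,0,0.4],"angular":[0,0,0],"fingers":255},{"dp":[0,0,0.8],"angular":[0,0,0],"fingers":255},{"dp":[0,0,0.8],"angular":[0,0,0],"fingers":255},{"dp":[0,0,0.8],"angular":[0,0,0],"fingers":255}]'
python3 - <<'E'
from rig import monitor,vision
import numpy as np
F=[]
for i in range(6):
    vision.grab_frame("wrist"); F.append(monitor.sense()["contact_force"])
print(np.mean(F,0),np.std(F,0),monitor.sense()["eef_pos"])
E
```

```text
clock: 16.08
eef_pos: [536.7, -109.6, 52.2]
tcp_rot: [3.142, -0.0, 0.29]
contact_force: [-0.8, -0.5, 3.6]
opening: 0.002
[-0.19703221  0.09427265  3.6121631 ] [0.34068713 0.35340786 0.39825432] [ 536.69417148 -109.56060144   52.2132823 ]
```

```bash
cat > fz.py <<'E'
from rig import monitor,vision
import numpy as np
F=[]
for i in range(4):
    vision.grab_frame("wrist"); F.append(monitor.sense()["contact_force"])
print(np.mean(F,0).round(2),monitor.sense()["eef_pos"].round(2),monitor.sense()["clock"])
E
python3 -m inch '[{"dp":[0,0,0.4],"angular":[0,0,0],"fingers":255},{"dp":[0,0,0.4],"angular":[0,0,0],"fingers":255},{"dp":[0,0,0.4],"angular":[0,0,0],"fingers":255}]'; python3 fz.py
python3 -m inch '[{"dp":[0,0,0.4],"angular":[0,0,0],"fingers":255},{"dp":[0,0,0.4],"angular":[0,0,0],"fingers":255},{"dp":[0,0,0.4],"angular":[0,0,0],"fingers":255}]'; python3 fz.py
```

```text
clock: 16.63
eef_pos: [536.7, -109.6, 51.8]
tcp_rot: [3.141, -0.0, 0.29]
contact_force: [-0.2, 0.2, 3.3]
opening: -0.002
[ 0.01 -0.07  3.63] [ 536.71 -109.56   51.82] 16.8333
clock: 17.08
eef_pos: [536.7, -109.6, 51.5]
tcp_rot: [3.142, -0.0, 0.29]
contact_force: [0.1, 0.0, 4.6]
opening: 0.001
[-0.45  0.32  5.6 ] [ 536.68 -109.56   51.53] 17.2833
```

Force climbed to 5.6 N at z 51.5, past the 4 N full-travel value, so the key has bottomed out. Releasing and retreating.

```bash
python3 -m inch '[{"dp":[0,0,-1.5],"angular":[0,0,0],"fingers":255},{"dp":[0,0,-4],"angular":[0,0,0],"fingers":255},{"dp":[0,0,-12],"angular":[0,0,0],"fingers":255},{"dp":[0,0,-40],"angular":[0,0,0],"fingers":255},{"dp":[0,0,-80],"angular":[0,0,0],"fingers":255},{"dp":[0,40,-110],"angular":[0,0,0],"fingers":255},{"dp":[0,80,-130],"angular":[0,0,0],"fingers":255},{"dp":[0,110,-130],"angular":[0,0,0],"fingers":255},{"dp":[0,110,-130],"angular":[0,0,0],"fingers":255},{"dp":[0,110,-130],"angular":[0,0,0],"fingers":255},{"dp":[0,110,-130],"angular":[0,0,0],"fingers":255},{"dp":[0,110,-130],"angular":[0,0,0],"fingers":255}]'
python3 look.py w11 wrist 100 540 0 330; python3 look.py t11 top 100 540 100 340
```

```text
clock: 18.28
eef_pos: [567.1, -213.9, 180.8]
tcp_rot: [-3.14, 0.001, 0.29]
contact_force: [0.3, 0.0, -0.4]
opening: -0.001
18.2833 [ 567.1 -213.9  180.8] [-3.14e+00  1.00e-03  2.90e-01] [ 0.34  0.04 -0.37]
1.7045454545454546
18.3333 [ 567.2 -213.7  180.8] [-3.14e+00  1.00e-03  2.91e-01] [-0.21 -0.03 -0.56]
1.7045454545454546
```

View pics/w11.png

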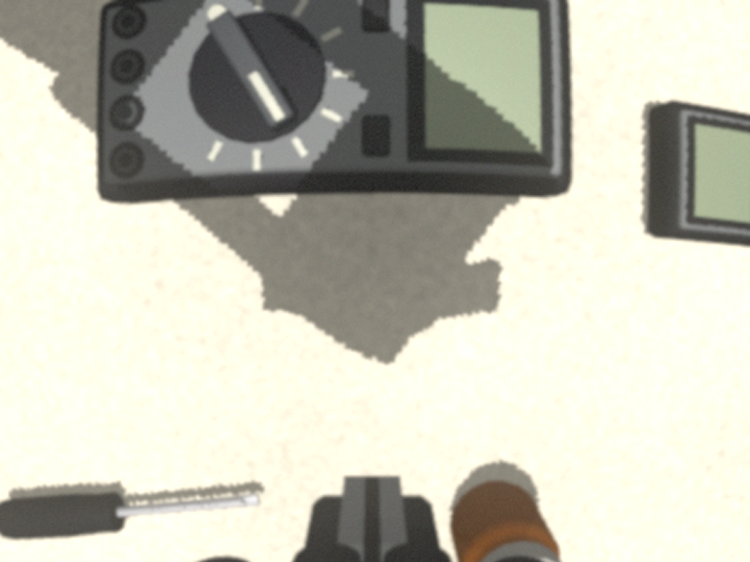

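View pics/t11.png

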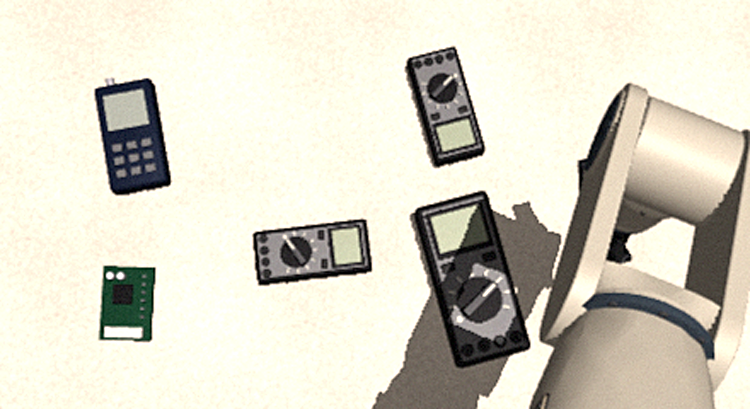

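The bar sits on the sixth dash (wrist crop (300,147), with two dashes beyond it at (257,158) and (215,150)). The meter is where it was, and the robot is clear at z 181. Handing in.

```bash
python3 -m inch '[{"dp":[0,0,0],"angular":[0,0,0],"fingers":255},{"dp":[0,0,0],"angular":[0,0,0],"fingers":255},{"dp":[0,0,0],"angular":[0,0,0],"fingers":255}]'
python3 -c "
from rig import sign_off
print(sign_off())"
```

```text
clock: 18.63
eef_pos: [568.0, -214.5, 181.3]
tcp_rot: [-3.141, 0.0, 0.291]
contact_force: [-0.6, 0.1, 0.3]
opening: 0.003
the job is handed in; nothing more can be done
None
```

I pushed the selector bar clockwise with the shut fingertips, five clicks from the first mark to the sixth. I then pressed the right-hand key until it bottomed out (3.6 N near full travel, then 5.6 N at the stop), released it and backed off. The job was handed in at 18.6 s.

- **Selector and meter:** After the press, the wrist picture shows the bar on the sixth dash from the OFF dot, with two dashes beyond it. By eye, in the top and wrist pictures, the meter lies where it was.
- **Bystanders and clearance:** None of the bystanders in the last pictures looks disturbed, and the arm never went near any of them. The robot stands clear, with the fingertips at 181 mm.
- **Key release not measured:** I judged that the key sprang back only from the fingers having left it; I took no measurement of its height.
- **Disagreements:** Some image-measured heights came out up to 9 mm off the stated ones when the top view was used alone or paired with one other. The wrist views and the contact height at the key agreed with the stated heights to about 1–2 mm.

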